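# Nest the parts strainers on the storage hook

### The arm

A 6-joint arm with a two-finger parallel gripper is mounted at the origin on the work surface. World frame = base frame: x ahead of the robot, y to its left, z up, the work surface at z = 0. Lengths are in mm, angles in rad, forces in N, time in s.
With the tool pointing down it reaches from about 425 to 950 mm from the base axis. Payload 3.5 kg.
Tool frame: the origin (TCP) lies at the very end of the fingers, on their centre line; the grasp point (between the pads) lies 19 mm behind it; z points along the fingers, y is the line along which they close (so a half turn about z gives the same grasp; the last joint's range is limited). The gripper opens to 85 mm and grips with 20 to 120 N. Pads are 22 mm wide; open, the fingers measure 114 mm over their backs; the gripper's body (76 mm by 85 mm) begins 54 mm behind the grasp point. The pads swing forward as they close: fully open they stand 13 mm farther back than shut.
Start: joints at [1.072, 0.286, 1.577, -0, 1.279, -0.15], TCP at [230.658, 634.352, 231.325] pointing down, gripper open.
Joint ranges: [-2.77, 2.77], [-0.9, 2.22], [0.21, 2.48], [-1.53, 4.67], [0.24, 2.81], [-2.84, 2.84]. Speed limits (rad/s): [2.79, 2.79, 3.14, 3.14, 3.14, 3.14].

### API

Orientations are given as [roll, pitch, yaw] about the fixed x, y, z axes, in that order (R = Rz(yaw) Ry(pitch) Rx(roll)).
In Python, from rig import r, viewer gives the robot as it stands. The module is installed in compiled form; this text tells all that it offers.
- The arm moves only by the shell command python3 -m creep [OPENING] [FORCE], which reads ROWS from standard input. ROWS is one flat JSON list of numbers that holds 1 to 8 rows one after another, with no inner brackets; each row has 6 numbers: dx, dy, dz in shares of the most that a row can go, 1 being 50 mm, then a rotation vector rx, ry, rz in units of 0.25 rad; each row shifts and turns the commanded pose from where the row before left it, along the tool's axes as they then stand; what a row does not reach is not made up. A row lasts 1/10 s, in which the tool goes at most 50 mm and 0.15 rad, less where a joint would pass 70% of its speed; a pose out of reach is approached as far as the arm can. OPENING is the finger opening in mm, set as the command begins (- or left out keeps the last). The fingers move at their own pace and stop on an object; FORCE is the grip in N (left out, the last holds). Time passes only in rows, so rows that do not move let the fingers close. It prints the time, the measured TCP pose, the force, the opening and the grip force at its end. Input that does not fit is refused with a message, and nothing moves.
- r.read_state(): the state, without advancing time (a new reading comes with each control period).
- viewer.capture(name): name is "scene" or "top" or "wrist"; returns a dict with "color" (420x560x3 uint8, red, green, blue), "mtx" (3x3 intrinsics, pixels), "R" (3x3) and "t" (3): a world point X has camera coordinates R X + t. Camera axes: x right, y down, z forward; pixel columns grow to the right and rows downward; lengths in mm; the calibration is good to about 2 mm. A picture is of the moment at which its call begins. There is no depth.
- r.hand_in(): hands the job in; it is judged then, once.
The state is a dict: "time": time; "joint_positions": joint angles; "qvel": joint speeds; "joint_torque": joint torques, N m; "tool_pos": TCP position; "ee_rot": TCP orientation; "wrist_force": force on the tool from outside, world axes, zero at the start; "moment": the same for the moment, N m; "width": finger opening in mm; "finger_force": force on a finger pad.
Only numpy, scipy, OpenCV 4.12 (cv2) and the standard library are available. Lean on these libraries where they do the work, as an engineer would, in place of code of your own. Each camera call takes 0.05 s, during which the arm holds its last target. There are 200 camera calls.

### The job

Move the three parts strainers from the drain rack to the one storage hook, largest first, then the medium, then the small, so that their bowls nest. Lower each gently onto the arm of the hook and slide it back with a light but definite push until its handle butts against the stop collar or the handle already there, then leave all three hanging close up and still. Do not force the strainers or the hook, and do not disturb the other things on the bench.

Things in the scene. Friction and masses are not known exactly. Their poses are not given: they have to be found in the camera images.
- stand: Storage hook, fixed to the bench: grey drip tray 220 x 160 x 20 mm (x, y, z) with a steel post at x = +95 mm that bends over into one straight level arm above y = 0, pointing to -x (roughly towards the robot). Origin: centre of the tray's underside, z up. The hook is rigid. A proper push is 5 to 10 N; over 25 N on the hook or 15 N between handles is forcing.
- arm (a point): Upper side of the arm, 250 mm above the stand's origin; same axes. The arm is a 9 mm round bar, straight from x = +73 to -82 mm. A stop collar (22 mm across, 19 mm long) with a firm rubber buffer (8 N per mm) is clamped on it; where is NOT measured: its front face is somewhere from x = 0 to +42 mm: find it by touch (or see it).
- tip (a point): Centre of the 11 mm ball on the arm's tip, which is turned up at 45 degrees: at x = -91 mm in the stand's frame; the ball's top is 10 mm above the upper side of the straight arm.
- rack: Drain rack, fixed: grey drip tray 170 x 460 x 20 mm (x, y, z), posts at y = -218 and +218 mm, rail between their tops at x = +50 mm. Origin: centre of the tray's underside. Three 9 mm round pegs at y = -130, 0, +130 mm point to -x from the rail, upper side at z = 250 mm, straight to x = 0, then turned up 45 degrees to x = -6 mm (tip 7 mm higher). One strainer hangs on each, in any order.
- large: Large strainer, about 240 g: perforated steel bowl 112 mm across, 47 mm deep, blue handle end. Origin: middle of the upper end of its hanging slot, the spot that rests on peg or arm; z up. Bowl axis level, 152 mm below the origin; open side to -x (rim at x = -10 mm), back at x = +37 mm. Hanging close up, origins are 24 mm apart along the arm and each smaller bowl reaches into the larger untouched.
- grip (a point): Grip of the large strainer, 15 mm above its origin. All three handle ends are alike: a block 24 mm long in x (-12 to +12 mm), 27 mm wide in y. The solid grip reaches from z = 0 to 30 mm: hold it across y, fingers down, not reaching past its +x end face, which butts. Below it the slot passes through along x: 15 mm wide in y, 32 mm tall (z = 0 to -32 mm), so on a 9 mm bar it can be lifted 23 mm.
- medium: The medium strainer, about 190 g: same handle and frame as the large one; bowl 92 mm across, 44 mm deep (back at x = +34 mm).
- small: The small strainer, about 150 g: same handle and frame as the large one; bowl 72 mm across, 41 mm deep (back at x = +31 mm).
- board: Bystander: green circuit board 95 x 70 x 10 mm draining in the rack's tray. Origin: centre of underside.
- spool: Bystander: turquoise solder spool, 52 mm across, 28 mm tall, flat on the bench. Origin: centre of underside.
- pliers: Bystander: pliers with dark red handles, about 150 mm long, 13 mm thick, flat on the bench. Origin: at the pivot, underside.
- cutters: Bystander: cutters with blue handles, about 150 mm long, 13 mm thick, flat on the bench. Origin: at the pivot, underside.
- brush: Bystander: small cleaning brush, 150 mm long, lying on the bench. Origin: underside.
- bottle: Bystander: white dispenser bottle with blue cap, 54 mm across, 130 mm tall, behind the rack and hook. Origin: centre of underside.
- tin: Bystander: round brass flux tin with steel lid, 58 mm across, 26 mm tall, behind the rack. Origin: centre of underside.
Mind the look-alikes: they are no part of the job. What is shaped like the medium but red is not meant.

How it is judged:
By the outcome, as a careful person would: the job done as asked, in the order asked, and still so for the second after the job is handed in, with the robot touching nothing.
It also fails if it takes over 72 s, if anything falls off the work surface, if the arm or the gripper's body presses on something with over 40 N, if the wrist force passes 120 N, or if a joint passes its speed limit or range.

## Working session

There is one attempt and no reset: what is moved stays moved. The work goes in short steps, Python scripts to look and compute and a shell command to move; the robot and the scene stay as the last step left them, time stands still between calls to the robot, and variables do not carry over. Pictures are saved under pics/ and viewed, at most 10 in all, crops included, and the job is handed in when it is done.

```bash
mkdir -p pics; python3 - <<'E'
from rig import r, viewer
import cv2,pickle
for n in("scene","top"):
    c=viewer.capture(n); cv2.imwrite(f"pics/{n}0.png",cv2.resize(c["color"][:,:,::-1],(800,600),interpolation=cv2.INTER_CUBIC)); pickle.dump(c,open(n+".pkl","wb"))
    print(n,c["mtx"],c["R"],c["t"])
s=r.read_state();print(s)
E
```

```text
scene [[531.24416294   0.         278.73157057]
 [  0.         531.24416294 211.03828399]
 [  0.           0.           1.        ]] [[ 0.7773208   0.62908659 -0.00473555]
 [ 0.49618615 -0.61769729 -0.61012242]
 [-0.38674497  0.47191113 -0.79229301]] [-480.78255354  -92.69678683 1919.32575154]
top [[385.83255706   0.         277.41674537]
 [  0.         385.83255706 206.63446891]
 [  0.           0.           1.        ]] [[-0.01254559 -0.99986751 -0.01037162]
 [-0.99851594  0.01307702 -0.05286682]
 [ 0.05299544  0.00969298 -0.99854771]] [ 132.56485923  533.66064627 1339.79908494]
{'time': 0.1, 'joint_positions': array([ 1.07201620e+00,  2.87143389e-01,  1.57801529e+00,  2.39800540e-05,
        1.27858937e+00, -1.49988154e-01]), 'qvel': array([ 0.00094973, -0.00185917, -0.00441127,  0.00071735, -0.00149191,
        0.00016272]), 'joint_torque': array([-1.31637039e-04, -4.07291257e+01, -2.93705070e+01, -2.04598273e-04,
        3.30904986e-03,  1.78146564e-06]), 'tool_pos': array([230.36674426, 633.85219608, 230.0495641 ]), 'ee_rot': array([-3.13946489e+00, -3.44763529e-04,  2.79279338e+00]), 'wrist_force': array([-0.56861257,  0.29477879, -1.33583271]), 'moment': array([-0.05391008,  0.04023599,  0.00864336]), 'finger_force': 0.0, 'width': 85.12220024166976}
```

View pics/scene0.png

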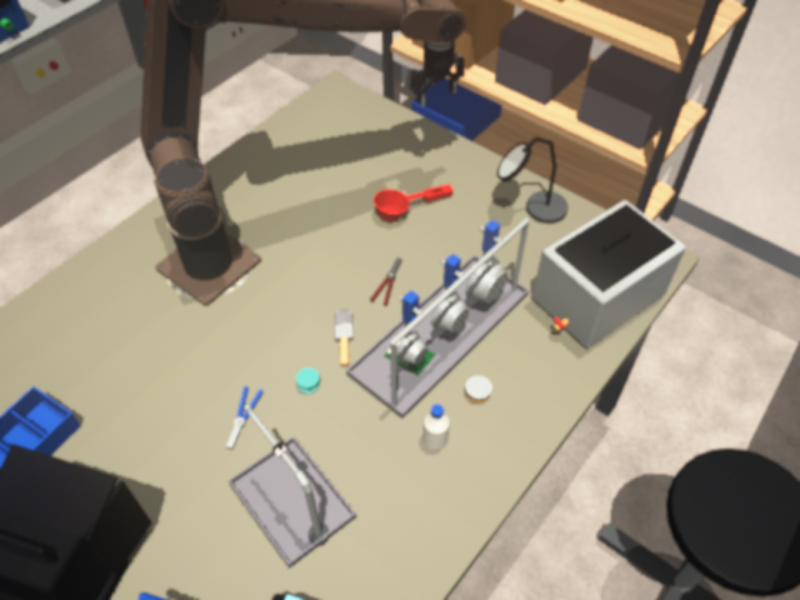

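View pics/top0.png

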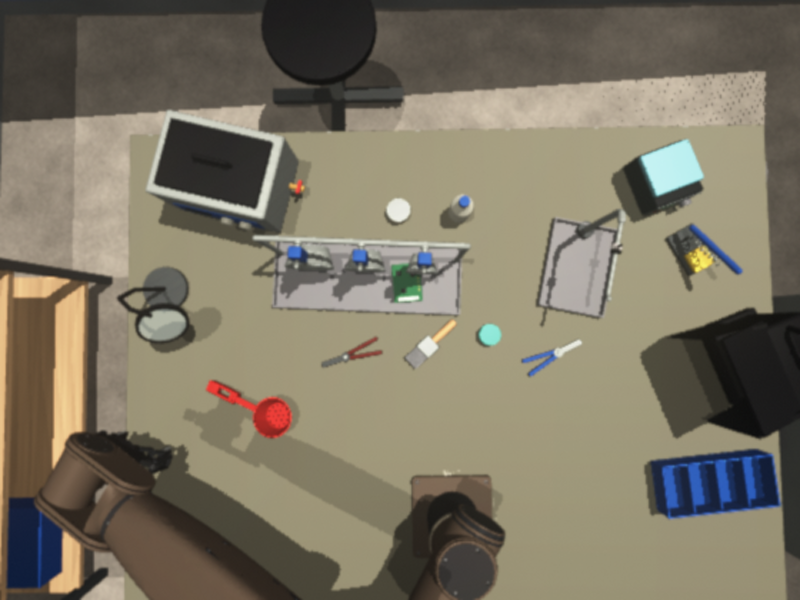

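The scene shows blue handles at (491,237), (452,270) and (410,305), with the large, medium and small bowls at (487,285), (450,315) and (410,350). The hook arm runs from about (248,405) to (300,465). The red strainer at (390,205) is the look-alike. Next I enlarge these areas.

```bash
python3 - <<'E'
import cv2,pickle,numpy as np
def crop(n,x,y,w,h,k): 
    return cv2.resize(pickle.load(open(n+".pkl","rb"))["color"][y:y+h,x:x+w,::-1],None,fx=k,fy=k,interpolation=cv2.INTER_CUBIC)
cv2.imwrite("pics/a.png",crop("top",175,150,160,80,5))
b=crop("top",370,140,80,100,5); c=crop("scene",160,270,80,100,5)
cv2.imwrite("pics/b.png",np.hstack([b,c]))
cv2.imwrite("pics/c.png",crop("scene",240,145,140,120,5))
E
```

```text
(no output)
```

View pics/a.png

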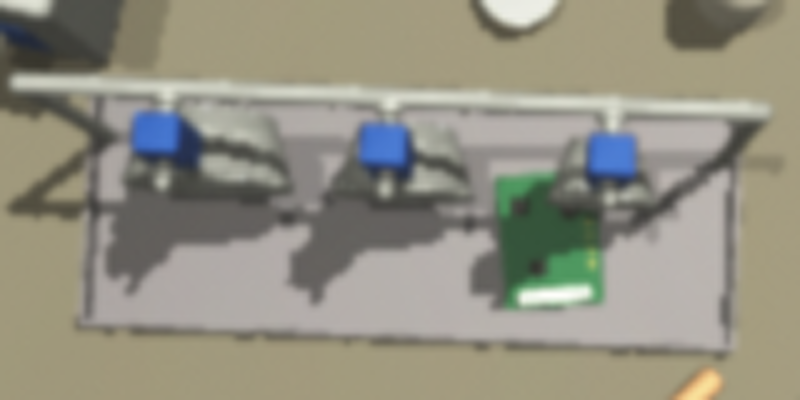

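View pics/b.png

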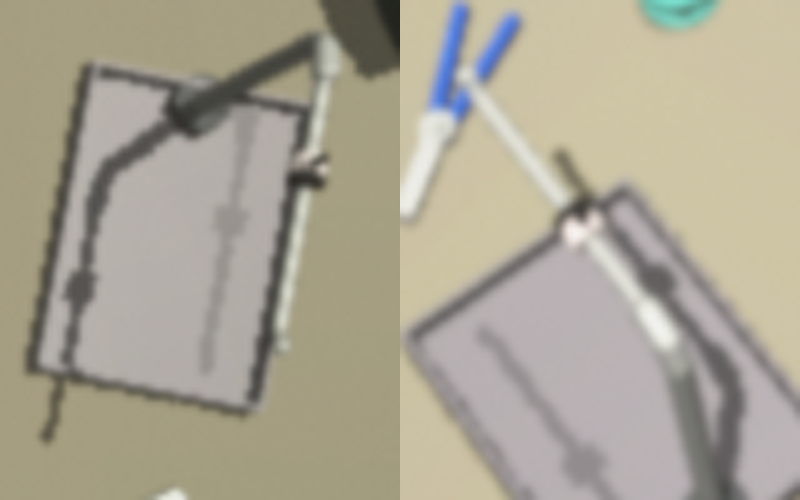

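View pics/c.png

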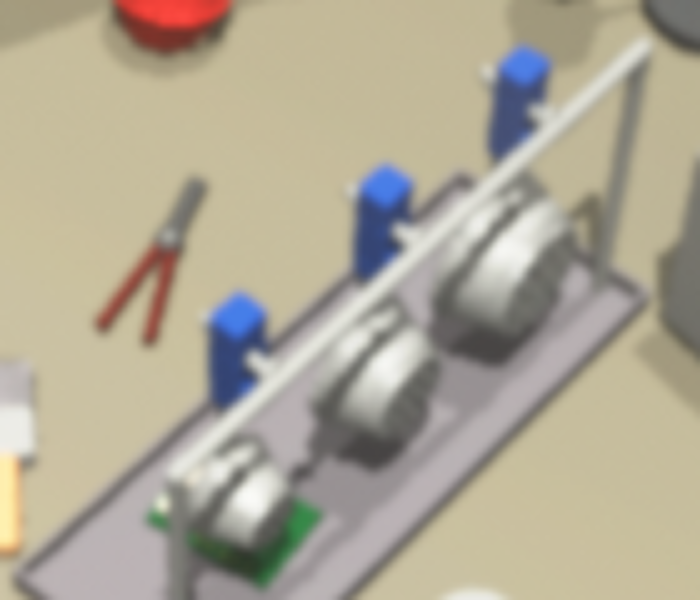

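The rack crop shows the handle tops at a: L (158,132), M (385,147), S (612,157); in c they are L (525,66), M (386,186), S (238,314). The bowls clearly shrink from L to S, and all handles are blue. In crop b the hook's tip ball is at (281,345) in the top view and (465,75) in the scene view. The collar is near (310,170) and (578,222).

```bash
cat > h.py <<'E'
import numpy as np,pickle
from scipy.optimize import least_squares
C={n:pickle.load(open(n+".pkl","rb")) for n in("top","scene")}
def ray(n,u,v):
    c=C[n]; d=c["R"].T@np.linalg.solve(c["mtx"],[u,v,1]); return -c["R"].T@c["t"],d
def atz(n,u,v,z):
    o,d=ray(n,u,v); return o+d*(z-o[2])/d[2]
def tri(a,b):
    A=[];y=[]
    for n,p in(("top",a),("scene",b)):
        o,d=ray(n,*p); d/=np.linalg.norm(d); P=np.eye(3)-np.outer(d,d); A.append(P);y.append(P@o)
    return np.linalg.lstsq(np.vstack(A),np.hstack(y),rcond=None)[0]
f=lambda p,x,y:((p[0]+.5)/5-.5+x,(p[1]+.5)/5-.5+y)
E
python3 - <<'E'
from h import *
np.set_printoptions(precision=1,suppress=True)
for n,a,c in(("L",(158,132),(525,66)),("M",(385,147),(386,186)),("S",(612,157),(238,314))):
    a=f(a,175,150);c=f(c,240,145);print(n,tri(a,c),atz("top",*a,280)[:2],atz("scene",*c,280)[:2])
for n,a,c,z in(("tip",(281,345),(65,75),254.5),("collar",(310,170),(178,222),245.5),("bend",(325,55),(255,325),245)):
    a=f(a,370,140);c=f(c,160,270);print(n,tri(a,c),atz("top",*a,z)[:2],atz("scene",*c,z)[:2])
for p in((92,65),(310,105),(256,410),(33,370)): print("hooktray",atz("top",*f(p,370,140),20)[:2])
for p in((98,95),(740,118),(730,350),(80,325)): print("racktray",atz("top",*f(p,175,150),20)[:2])
for p in((15,82),(768,110)): print("rail",atz("top",*f(p,175,150),250)[:2])
E
```

```text
L [612.1 325.3 281. ] [611.  324.3] [612.7 327.6]
M [602.2 196.7 278.8] [600.7 195.3] [604.1 197.3]
S [594.3  67.7 279.5] [593.2  66.8] [595.6  68.4]
tip [ 511.2 -302.1  257.7] [ 511.3 -303.3] [ 509.5 -301.2]
collar [ 612.9 -324.   252.2] [ 613.6 -326.9] [ 610.1 -321.9]
bend [ 680.  -337.9  247.2] [ 681.1 -338.1] [ 678.4 -337.9]
hooktray [ 720.  -265.2]
hooktray [ 689.5 -416.8]
hooktray [ 476.4 -372.2]
hooktray [ 506.2 -218.3]
racktray [673.1 417.2]
racktray [650.4 -34.4]
racktray [487.8 -24.4]
racktray [511.1 430. ]
rail [645.7 413.8]
rail [623.  -25.6]
```

Careful with the scale: shifts go in shares of 50 mm and turns go in units of 0.25 rad. That gives: -40 mm is -0.8, -29 mm is -0.58, -0.15 rad is -0.6.

```bash
echo '[0,0,-0.9,0,0,-0.6,0,0,-0.9,0,0,-0.6,-0.78,-0.58,0,0,0,0,-0.8,-0.58,0,0,0,0,-0.8,-0.58,0,0,0,0,-0.8,-0.58,0,0,0,0,-0.8,-0.58,0,0,0,0,-0.8,-0.58,0,0,0,0]' | python3 -m creep 85; echo '[-0.8,-0.58,0,0,0,0,-0.8,-0.58,0,0,0,0,-0.8,-0.58,0,0,0,0,-0.76,-0.56,0,0,0,0,0,0,0,0,0,0,0,0,0,0,0,0]' | python3 -m creep
python3 - <<'E'
from rig import r,viewer
import cv2,pickle,numpy as np
c=viewer.capture("wrist");pickle.dump(c,open("w1.pkl","wb"))
cv2.imwrite("pics/w1.png",cv2.resize(c["color"][:,:,::-1],(800,600),interpolation=cv2.INTER_CUBIC))
s=r.read_state();print(s["tool_pos"],s["ee_rot"],s["joint_positions"],s["wrist_force"])
np.set_printoptions(precision=1,suppress=True)
P=lambda X:(lambda q:q[:2]/q[2]*800/560)(c["mtx"]@(c["R"]@np.array(X)+c["t"]))
print("expected L top",P([612,325.5,280]),"cam",-c["R"].T@c["t"])
E
```

```text
time: 0.9
tool_pos: [461.9, 447.3, 320.7]
ee_rot: [-3.141, -0.001, 3.093]
wrist_force: [0.4, 0.6, -0.1]
width: 84.8
finger_force: 0.0
time: 1.5
tool_pos: [613.5, 325.3, 320.1]
ee_rot: [-3.141, -0.002, 3.09]
wrist_force: [0.2, 0.3, -0.5]
width: 84.7
finger_force: 0.0
[612.68621844 326.37184751 320.49519308] [-3.14151648e+00 -1.76068998e-03  3.09238117e+00] [ 3.43371925e-01  2.80132082e-01  1.42348768e+00  6.08447617e-04
  1.43962880e+00 -1.17829307e+00] [-1.96629572  0.28247485  0.3293039 ]
expected L top [399.4 334.7] cam [544.1 329.8 462.6]
```

View pics/w1.png

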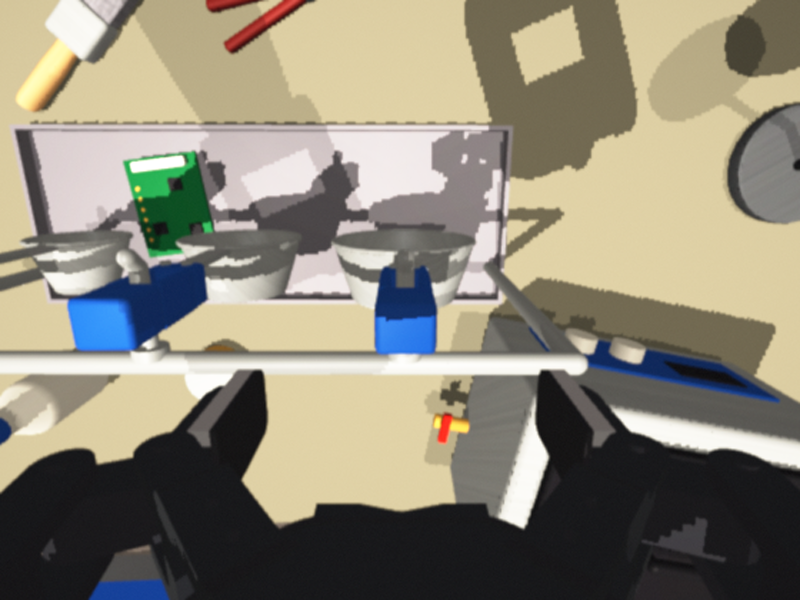

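The wrist view shows the large's handle top at (406,335), 4 px right of the finger centre line (402). That is within about 2 mm of expectation, so I descend and grip.

```bash
echo '[0.04,0.014,0.4,0,0,0,0,0,0.54,0,0,0,0,0,0.4,0,0,0,0,0,0.12,0,0,0,0,0,0,0,0,0]' | python3 -m creep; echo '[0,0,0,0,0,0,0,0,0,0,0,0,0,0,0,0,0,0,0,0,0,0,0,0,0,0,0,0,0,0]' | python3 -m creep 20 50
```

```text
time: 2.05
tool_pos: [609.6, 328.2, 247.2]
ee_rot: [-3.141, -0.002, 3.095]
wrist_force: [0.8, 0.8, -0.2]
width: 84.9
finger_force: 0.0
time: 2.55
tool_pos: [611.5, 327.2, 249.4]
ee_rot: [3.141, 0.001, 3.093]
wrist_force: [-1.3, 0.8, 2.0]
width: 26.7
finger_force: 49.9
```

To row units: -8 mm is -0.16, -7 mm is -0.14.

```bash
echo '[0,0,-0.16,0,0,0,0,0,-0.14,0,0,0,0,0,0,0,0,0]' | python3 -m creep; echo '[0.2,0,0,0,0,0,0.4,0,0,0,0,0,0.5,0,0,0,0,0,0.5,0,0,0,0,0,0,0,0,0,0,0]' | python3 -m creep
python3 - <<'E'
from rig import r
for i in range(4):
    s=r.read_state();print(s["time"],s["tool_pos"].round(1),s["wrist_force"].round(1))
E
```

```text
time: 2.85
tool_pos: [611.6, 327.3, 264.6]
ee_rot: [3.141, 0.002, 3.093]
wrist_force: [0.4, -0.0, -2.1]
width: 26.2
finger_force: 49.4
time: 3.35
tool_pos: [527.6, 331.5, 262.6]
ee_rot: [-3.141, -0.003, 3.095]
wrist_force: [-0.5, -0.8, -1.8]
width: 26.1
finger_force: 49.6
3.35 [527.6 331.5 262.6] [-0.5 -0.8 -1.8]
3.35 [527.6 331.5 262.6] [-0.5 -0.8 -1.8]
3.35 [527.6 331.5 262.6] [-0.5 -0.8 -1.8]
3.35 [527.6 331.5 262.6] [-0.5 -0.8 -1.8]
```

```bash
echo '[0.02,-0.4,0,0,0,0,0.04,-0.7,0,0,0,0,0.04,-0.9,0,0,0,0,0.04,-0.9,0,0,0,0,0.04,-0.9,0,0,0,0,0.04,-0.9,0,0,0,0,0.04,-0.9,0,0,0,0,0.04,-0.9,0,0,0,0]' | python3 -m creep; echo '[0.04,-0.9,0,0,0,0,0.04,-0.9,0,0,0,0,0.04,-0.9,0,0,0,0,0.04,-0.9,0,0,0,0,0.04,-0.9,0,0,0,0,0.04,-0.7,0,0,0,0,0.04,-0.4,0,0,0,0.32,0,-0.2,0,0,0,0.32]' | python3 -m creep;echo '[0,0,0,0,0,0,0,0,0,0,0,0]' | python3 -m creep
python3 - <<'E'
from rig import r,viewer
import cv2,pickle,numpy as np
L=[]
for i in range(3):
    c=viewer.capture(["wrist","top","scene"][i]);pickle.dump(c,open("v%d.pkl"%i,"wb"));L.append(r.read_state()["tool_pos"])
print(np.array(L).round(1))
k=lambda n,x,y,w,h,f:cv2.resize(pickle.load(open(n,"rb"))["color"][y:y+h,x:x+w,::-1],None,fx=f,fy=f,interpolation=cv2.INTER_CUBIC)
a=k("v0.pkl",0,0,560,420,1);b=np.vstack([k("v1.pkl",370,150,60,60,4),k("v2.pkl",140,255,60,60,3)[:180,:240] if 0 else k("v2.pkl",140,255,60,45,4)])[:420]
cv2.imwrite("pics/h1.png",np.hstack([a,b]))
E
```

```text
time: 4.15
tool_pos: [499.7, 4.4, 263.4]
ee_rot: [-3.141, 0.0, 3.092]
wrist_force: [0.7, -0.7, -2.6]
width: 26.2
finger_force: 49.9
time: 4.95
tool_pos: [470.0, -284.9, 263.0]
ee_rot: [-3.141, -0.001, 2.926]
wrist_force: [-0.5, -0.1, -3.4]
width: 26.6
finger_force: 50.0
time: 5.15
tool_pos: [470.9, -282.1, 263.1]
ee_rot: [3.141, -0.001, 2.933]
wrist_force: [-0.1, -0.4, -3.4]
width: 26.1
finger_force: 50.0
[[ 471.1 -281.6  263.1]
 [ 471.3 -281.3  263.2]
 [ 471.4 -281.1  263.3]]
```

View pics/h1.png

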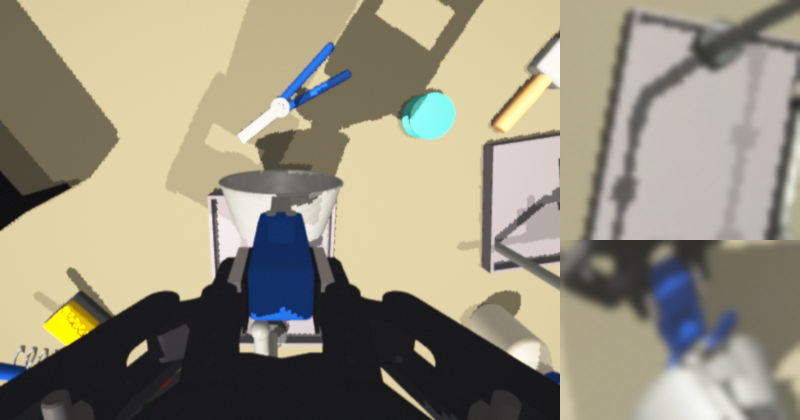

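```bash
python3 - <<'E'
import cv2,pickle,numpy as np
np.set_printoptions(precision=1,suppress=True)
c=pickle.load(open("v0.pkl","rb"))
cv2.imwrite("pics/h2.png",cv2.resize(c["color"][280:370,220:340,::-1],None,fx=6,fy=6,interpolation=cv2.INTER_CUBIC))
P=lambda X:((lambda q:q[:2]/q[2])(c["mtx"]@(c["R"]@np.array(X)+c["t"]))+.5-[220,280])*6
u=np.array([.978,-.209]);v=np.array([.209,.978]);T=np.array([471.2,-281.3])
for n,a,b,z in(("blocktop front",12,0,296),("block top back",-12,0,296),("ball",None,0,254.5)):
    X=[*(T+a*u+b*v),z] if a is not None else [510.6,-301,z]
    print(n,P(X))
b=T+40*u
for o in(-8,-9,-10,-11,-12):print(o,P([*(b+o*v),254.5]),P([*(b+15*u+o*v),246]))
E
```

```text
blocktop front [368.8 306.8]
block top back [369.7 -18.5]
ball [247.3 302.4]
-8 [280.  277.7] [285.4 355.2]
-9 [269.1 277.7] [275.1 355.2]
-10 [258.2 277.6] [264.9 355.2]
-11 [247.3 277.6] [254.7 355.2]
-12 [236.3 277.6] [244.5 355.1]
```

View pics/h2.png

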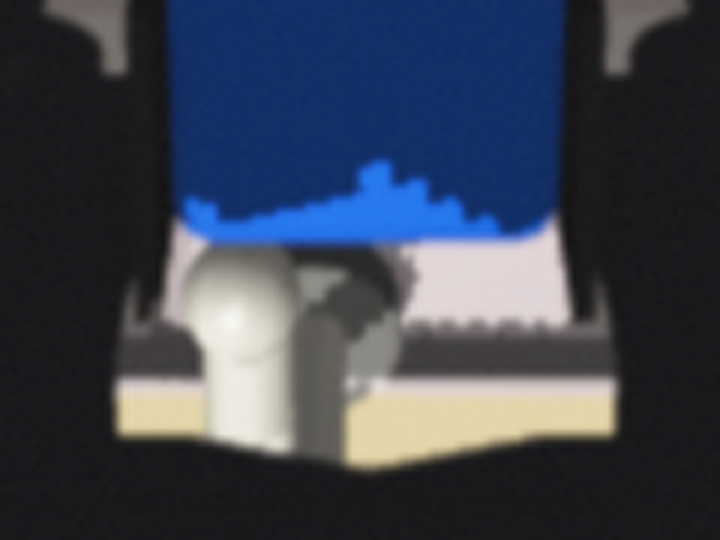

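```bash
python3 - <<'E'
import pickle,numpy as np
np.set_printoptions(precision=0,suppress=True)
c=pickle.load(open("v0.pkl","rb"))
P=lambda X:((lambda q:q[:2]/q[2])(c["mtx"]@(c["R"]@np.array(X)+c["t"]))+.5-[220,280])*6
u=np.array([.978,-.209]);v=np.array([.209,.978]);T=np.array([471.2,-281.3])
for z in(263,285,290,295,300):print(z,*[P([*(T+a*u+b*v),z]) for a in(-11,7,9,11,13) for b in(-13.5,)],P([*(T+12*u+13.5*v),z]))
print("cam axis",c["R"][2],-c["R"].T@c["t"])
w=pickle.load(open("w1.pkl","rb"))
Q=lambda X:((lambda q:q[:2]/q[2])(w["mtx"]@(w["R"]@np.array(X)+w["t"]))+.5)*800/560
ur=np.array([.9987,-.0516])
for a in(-12,12):print("w1",a,[Q([*(np.array([612,327.])+a*ur),z]) for z in (280,276)])
E
```

```text
263 [ 200. -205.] [205.  -2.] [205.  19.] [206.  41.] [206.  63.] [530.  52.]
285 [174. -82.] [180. 148.] [181. 172.] [181. 196.] [182. 221.] [556. 209.]
290 [166. -49.] [173. 188.] [174. 214.] [175. 239.] [175. 264.] [562. 252.]
295 [158. -12.] [166. 232.] [167. 258.] [167. 284.] [168. 310.] [570. 298.]
300 [150.  27.] [158. 280.] [159. 306.] [160. 333.] [160. 359.] [578. 347.]
cam axis [ 0. -0. -1.] [ 403. -267.  405.]
w1 -12 [array([404., 308.]), array([404., 306.])]
w1 12 [array([404., 361.]), array([404., 358.])]
```

Ball at (241,305) and block centre at column 366 in the crop. So the arm is 11.3 mm to tool -y and parallel to the tool. I correct sideways, then advance over the ball with force checks.

To row units: -10 mm is -0.2, -8 mm is -0.16.

```bash
echo '[0,-0.12,-0.02,0,0,0,0,-0.104,0,0,0,0,0,0,0,0,0,0,-0.2,0,0,0,0,0,-0.2,0,0,0,0,0,-0.16,0,0,0,0,0,-0.12,0,0,0,0,0,0,0,0,0,0,0]' | python3 -m creep; echo '[-0.12,0,0,0,0,0,-0.12,0,0,0,0,0,-0.12,0,0,0,0,0,0,0,0,0,0,0]' | python3 -m creep; echo '[-0.16,0,0,0,0,0,-0.16,0,0,0,0,0,-0.16,0,0,0,0,0,0,0,0,0,0,0]' | python3 -m creep
```

```text
time: 6.1
tool_pos: [503.3, -299.8, 264.1]
ee_rot: [3.141, -0.0, 2.934]
wrist_force: [-0.5, -0.1, -3.1]
width: 26.4
finger_force: 50.0
time: 6.5
tool_pos: [520.7, -303.7, 264.3]
ee_rot: [-3.141, 0.0, 2.933]
wrist_force: [-0.4, -0.9, -2.1]
width: 26.4
finger_force: 50.0
time: 6.9
tool_pos: [544.5, -308.7, 264.2]
ee_rot: [-3.142, 0.0, 2.933]
wrist_force: [-0.4, 0.4, -2.0]
width: 26.1
finger_force: 50.0
```

To row units: -8 mm is -0.16, 2 mm is 0.04.

```bash
echo '[-0.14,0,0,0,0,0,-0.16,0,0,0,0,0,0,0,0.1,0,0,0,0,0,0.1,0,0,0,0,0,0.04,0,0,0,0,0,0,0,0,0]' | python3 -m creep; echo '[0,0,0.02,0,0,0,0,0,0.02,0,0,0,0,0,0,0,0,0]' | python3 -m creep; echo '[0,0,0.02,0,0,0,0,0,0,0,0,0]' | python3 -m creep;  echo '[0,0,0.01,0,0,0,0,0,0,0,0,0]' | python3 -m creep
```

```text
time: 7.5
tool_pos: [557.6, -311.3, 251.3]
ee_rot: [3.141, -0.002, 2.933]
wrist_force: [-0.6, 0.0, -2.9]
width: 26.4
finger_force: 50.0
time: 7.8
tool_pos: [558.1, -311.6, 250.4]
ee_rot: [-3.142, 0.0, 2.933]
wrist_force: [0.5, 0.2, -3.1]
width: 26.1
finger_force: 50.0
time: 8.0
tool_pos: [558.2, -311.6, 249.6]
ee_rot: [-3.141, 0.0, 2.933]
wrist_force: [-0.0, 0.2, -3.0]
width: 26.2
finger_force: 50.2
time: 8.2
tool_pos: [558.3, -311.7, 249.5]
ee_rot: [-3.141, 0.001, 2.933]
wrist_force: [-0.6, 0.1, -0.7]
width: 25.9
finger_force: 50.2
```

To row units: -6 mm is -0.12, -4 mm is -0.08.

```bash
echo '[-0.12,0,0,0,0,0,-0.12,0,0,0,0,0,-0.12,0,0,0,0,0,-0.08,0,0,0,0,0,0,0,0,0,0,0]' | python3 -m creep; for i in 1 2; do echo '[-0.02,0,0,0,0,0,-0.02,0,0,0,0,0,0,0,0,0,0,0]' | python3 -m creep | grep -E "pos|wrist"; done
```

```text
time: 8.7
tool_pos: [580.8, -316.5, 249.4]
ee_rot: [-3.141, 0.002, 2.933]
wrist_force: [-0.1, -0.6, 1.9]
width: 25.9
finger_force: 50.6
tool_pos: [581.3, -316.7, 249.4]
wrist_force: [-4.9, 0.5, 4.8]
tool_pos: [583.4, -317.0, 249.4]
wrist_force: [-4.2, 0.6, 4.4]
```

```bash
echo '[0,0,-0.01,0,0,0,-0.02,0,0,0,0,0,0,0,0,0,0,0]' | python3 -m creep | grep -E "pos|wrist"; for i in 1 2; do echo '[-0.02,0,0,0,0,0,-0.01,0,0,0,0,0,0,0,0,0,0,0]' | python3 -m creep | grep -E "pos|wrist"; done
```

```text
tool_pos: [584.5, -317.2, 249.4]
wrist_force: [-4.2, 0.9, 4.2]
tool_pos: [586.2, -317.5, 249.4]
wrist_force: [-3.7, 1.2, 4.3]
tool_pos: [587.6, -317.8, 249.4]
wrist_force: [-3.9, 1.6, 4.9]
```

```bash
echo '[0,0,-0.02,0,0,0,0,0,0,0,0,0]' | python3 -m creep | grep -E "pos|wrist"; for i in 1 2; do echo '[-0.02,0,0,0,0,0,-0.01,0,0,0,0,0,0,0,0,0,0,0]' | python3 -m creep | grep -E "pos|wrist"; done
python3 - <<'E'
from rig import r,viewer
import cv2,pickle,numpy as np
c=viewer.capture("wrist");t=viewer.capture("top");
k=lambda c,x,y,w,h,f:cv2.resize(c["color"][y:y+h,x:x+w,::-1],None,fx=f,fy=f,interpolation=cv2.INTER_CUBIC)
cv2.imwrite("pics/p1.png",np.hstack([k(c,200,180,160,200,2.5),k(viewer.capture("scene"),140,265,80,100,5)]))
s=r.read_state();print(s["moment"])
E
```

```text
tool_pos: [587.9, -317.7, 249.5]
wrist_force: [-1.0, -0.4, 0.4]
tool_pos: [589.2, -317.9, 249.5]
wrist_force: [-0.7, -0.1, -2.1]
tool_pos: [590.6, -318.2, 249.7]
wrist_force: [-0.9, 0.1, -3.0]
[-0.00578861  0.05580115 -0.00134917]
```

View pics/p1.png

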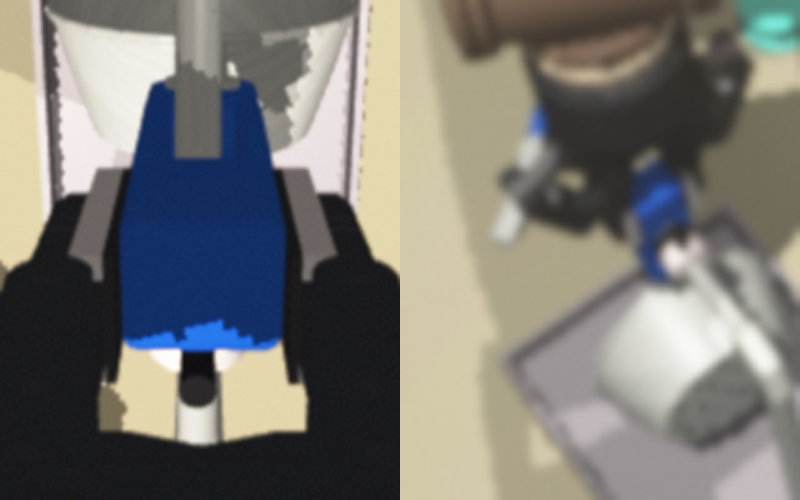

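The picture shows the arm centred in the slot (199 against 203), with the white collar just ahead of the handle end at (193,358). I go on in 1 mm steps.

```bash
for i in 1 2 3; do echo '[-0.02,0,0,0,0,0,0,0,0,0,0,0]' | python3 -m creep | grep -E "pos|wrist"; done
```

```text
tool_pos: [591.5, -318.6, 250.3]
wrist_force: [0.7, 0.0, -1.8]
tool_pos: [592.5, -318.8, 250.3]
wrist_force: [-0.4, 0.3, -2.1]
tool_pos: [592.9, -318.9, 250.3]
wrist_force: [-2.0, 0.6, -1.5]
```

```bash
for i in 1 2; do echo '[-0.01,0,0,0,0,0,0,0,0,0,0,0]' | python3 -m creep | grep -E "pos|wrist"; done
```

```text
tool_pos: [593.2, -319.0, 250.3]
wrist_force: [-4.0, 0.9, -0.9]
tool_pos: [593.4, -319.0, 250.3]
wrist_force: [-5.3, 1.2, -0.7]
```

```bash
echo '[-0.01,0,0,0,0,0,-0.004,0,0,0,0,0,0,0,0,0,0,0]' | python3 -m creep | grep -E "pos|wrist";echo '[0,0,0.012,0,0,0,0,0,0,0,0,0]' | python3 -m creep | grep -E "pos|wrist"
```

```text
tool_pos: [593.6, -319.1, 250.3]
wrist_force: [-6.8, 2.1, 0.5]
tool_pos: [593.7, -319.1, 250.4]
wrist_force: [-7.1, 2.6, 1.8]
```

To row units: -25 mm is -0.5, -20 mm is -0.4, -0.08 rad is -0.32.

```bash
echo '[0,0,0,0,0,0,0,0,0,0,0,0,0,0,0,0,0,0,0,0,0,0,0,0,0,0,-0.3,0,0,0,0,0,-0.4,0,0,0,0,0,-0.5,0,0,-0.32,0,0,-0.4,0,0,-0.32]' | python3 -m creep 60; echo '[0.02,0.4,0,0,0,0,0.04,0.8,0,0,0,0,0.04,0.9,0,0,0,0,0.04,0.9,0,0,0,0,0.04,0.9,0,0,0,0,0.04,0.9,0,0,0,0,0.04,0.9,0,0,0,0,0.04,0.9,0,0,0,0]' | python3 -m creep; echo '[0.04,0.9,0,0,0,0,0.04,0.9,0,0,0,0,0.04,0.9,0,0,0,0,0,0.6,0,0,0,0,0,0.42,0,0,0,0,0,0,0,0,0,0,0,0,0,0,0,0]' | python3 -m creep 85
python3 - <<'E'
from rig import r,viewer
import cv2,pickle,numpy as np
L=[]
for n in("wrist","top","scene"):
    c=viewer.capture(n);pickle.dump(c,open("m_%s.pkl"%n,"wb"));L.append(r.read_state()["tool_pos"])
print(np.mean(L,0).round(1),r.read_state()["time"])
np.set_printoptions(precision=0,suppress=True)
c=pickle.load(open("m_wrist.pkl","rb"));P=lambda X:((lambda q:q[:2]/q[2])(c["mtx"]@(c["R"]@np.array(X)+c["t"]))+.5)
h=cv2.cvtColor(c["color"],cv2.COLOR_RGB2HSV)
# bright+dark blue mask near expected handle top
e=P([602.2,197,280]);print("exp",e)
m=((abs(h[:,:,0].astype(int)-109)<12)&(h[:,:,1]>140)&(h[:,:,2]>60))
x0=int(e[0]);
for y in range(int(e[1])-50,int(e[1])+30,4):
    q=np.where(m[y,x0-45:x0+45])[0]
    print(y,(q.min()+x0-45,q.max()+x0-45,len(q)) if len(q) else None, c["color"][y,x0])
E
```

```text
time: 13.45
tool_pos: [595.5, -319.6, 332.8]
ee_rot: [-3.14, 0.003, 3.096]
wrist_force: [-0.6, -0.4, 0.5]
width: 59.9
finger_force: 0.0
time: 14.25
tool_pos: [595.1, 14.0, 329.2]
ee_rot: [3.141, -0.001, 3.092]
wrist_force: [0.8, 0.1, 0.7]
width: 59.9
finger_force: 0.0
time: 14.95
tool_pos: [598.4, 197.7, 329.2]
ee_rot: [-3.141, -0.001, 3.093]
wrist_force: [-0.0, 1.1, -0.2]
width: 84.9
finger_force: 0.0
[598.9 196.5 329.5] 15.1
exp [279. 238.]
187 None [89 87 82]
191 None [89 88 83]
195 (np.int64(266), np.int64(295), 16) [112 109 103]
199 (np.int64(265), np.int64(296), 18) [135 132 124]
203 (np.int64(265), np.int64(296), 19) [90 87 83]
207 (np.int64(264), np.int64(297), 22) [51 59 82]
211 (np.int64(263), np.int64(298), 36) [14 36 82]
215 (np.int64(263), np.int64(299), 37) [15 40 84]
219 (np.int64(261), np.int64(300), 40) [ 22  71 161]
223 (np.int64(261), np.int64(300), 40) [ 48 121 230]
227 (np.int64(261), np.int64(300), 40) [ 48 121 231]
231 (np.int64(261), np.int64(300), 40) [ 47 120 231]
235 (np.int64(261), np.int64(300), 40) [ 45 118 229]
239 (np.int64(261), np.int64(300), 40) [ 43 117 229]
243 (np.int64(261), np.int64(300), 40) [ 42 115 229]
247 (np.int64(261), np.int64(300), 40) [ 41 115 228]
251 (np.int64(263), np.int64(298), 26) [ 64 105 185]
255 None [242 240 233]
259 None [251 250 246]
263 None [246 245 239]
```

```bash
echo '[0.02,0,0.5,0,0,0,0,0,0.6,0,0,0,0,0,0.4,0,0,0,0,0,0.12,0,0,0,0,0,0,0,0,0]' | python3 -m creep; echo '[0,0,0,0,0,0,0,0,0,0,0,0,0,0,0,0,0,0,0,0,0,0,0,0,0,0,0,0,0,0]' | python3 -m creep 20 50;echo '[0,0,-0.16,0,0,0,0,0,-0.14,0,0,0,0,0,0,0,0,0]' | python3 -m creep; echo '[0.2,0,0,0,0,0,0.4,0,0,0,0,0,0.5,0,0,0,0,0,0.5,0,0,0,0,0,0,0,0,0,0,0]' | python3 -m creep
```

```text
time: 15.6
tool_pos: [597.9, 196.2, 247.8]
ee_rot: [-3.141, -0.002, 3.091]
wrist_force: [0.3, -0.1, -0.0]
width: 85.1
finger_force: 0.0
time: 16.1
tool_pos: [598.8, 197.2, 249.9]
ee_rot: [3.141, 0.002, 3.093]
wrist_force: [-0.7, 0.1, 1.3]
width: 26.2
finger_force: 50.2
time: 16.4
tool_pos: [598.7, 197.2, 265.1]
ee_rot: [3.141, 0.002, 3.093]
wrist_force: [-0.2, -0.1, -1.6]
width: 26.0
finger_force: 49.7
time: 16.9
tool_pos: [514.9, 201.4, 262.8]
ee_rot: [-3.141, -0.003, 3.094]
wrist_force: [0.6, -0.4, -2.4]
width: 26.4
finger_force: 49.7
```

Careful with the scale: shifts go in shares of 50 mm and turns go in units of 0.25 rad. That gives: -45 mm is -0.9, -35 mm is -0.7.

```bash
echo '[0.02,-0.4,0,0,0,0,0.04,-0.7,0,0,0,0,0.04,-0.9,0,0,0,0,0.04,-0.9,0,0,0,0,0.04,-0.9,0,0,0,0,0.04,-0.9,0,0,0,0,0.04,-0.9,0,0,0,0,0.04,-0.9,0,0,0,0]' | python3 -m creep; echo '[0.04,-0.9,0,0,0,0,0.04,-0.9,0,0,0,0,0.04,-0.7,0,0,0,0,0.04,-0.6,0,0,0,0.32,0,-0.3,-0.02,0,0,0.32,0,0,0,0,0,0,0,0,0,0,0,0]' | python3 -m creep
cat > look.py <<'E'
from rig import r,viewer
import cv2,pickle,numpy as np,sys
np.set_printoptions(precision=1,suppress=True)
c=viewer.capture("wrist");pickle.dump(c,open(sys.argv[1],"wb"))
s=r.read_state();p=s["tool_pos"];print(p,s["ee_rot"])
u=np.array([.978,-.2095]);v=np.array([.2095,.978]);A=np.array([558.2,-311.6])
print("off line v",(p[:2]-A)@v,"along from A",(p[:2]-A)@u)
h=cv2.cvtColor(c["color"],cv2.COLOR_RGB2HSV).astype(int)
blue=(abs(h[:,:,0]-109)<12)&(h[:,:,1]>140)&(h[:,:,2]>40)
for y in range(300,330,6):
    q=np.where(blue[y,240:325])[0]+240
    print(y,"blue",(q.min(),q.max()) if len(q)>5 else None)
for y in range(318,352,4):
    print(y," ".join(str(g) for g in cv2.cvtColor(c["color"],cv2.COLOR_RGB2GRAY)[y,240:324:2]))
E
python3 look.py m2.pkl
```

```text
time: 17.7
tool_pos: [486.9, -124.6, 263.6]
ee_rot: [-3.141, 0.0, 3.093]
wrist_force: [0.7, -0.4, -2.3]
width: 26.2
finger_force: 49.9
time: 18.4
tool_pos: [469.8, -292.0, 264.3]
ee_rot: [3.141, -0.001, 2.934]
wrist_force: [0.4, 0.4, -2.5]
width: 26.2
finger_force: 50.0
[ 470.  -291.5  264.4] [ 3.1 -0.   2.9]
off line v 1.219496356649465 along from A -90.48830150721875
300 blue (np.int64(248), np.int64(313))
306 blue (np.int64(249), np.int64(313))
312 blue (np.int64(249), np.int64(312))
318 blue (np.int64(248), np.int64(313))
324 blue (np.int64(251), np.int64(310))
318 26 25 27 24 35 95 102 108 113 113 112 112 112 111 112 112 111 110 110 109 109 109 110 109 109 108 108 110 109 107 108 107 108 95 93 86 55 22 27 27 25 25
322 23 26 27 26 99 118 104 110 112 112 112 112 112 112 111 110 111 111 109 110 109 110 109 110 108 108 109 108 108 108 108 106 107 108 98 85 79 35 26 27 26 25
326 27 48 28 34 207 216 126 108 110 111 109 109 107 109 107 107 109 108 106 108 109 106 107 106 107 108 106 105 106 106 104 105 104 105 95 107 140 72 26 36 35 24
330 44 64 29 82 226 235 235 235 235 236 236 235 23
[... 264 characters left out ...]
0 179 74 75 85 32
338 63 184 237 242 246 245 238 239 238 238 238 238 238 239 238 196 214 232 232 232 241 235 195 188 248 248 248 246 245 241 174 145 143 142 138 165 192 108 62 63 62 42
342 173 187 216 240 244 244 236 238 239 240 240 240 239 238 238 180 212 235 242 249 245 235 194 175 248 247 247 246 246 241 208 146 142 138 137 172 189 182 182 182 181 114
346 193 212 212 215 230 240 235 235 236 239 241 240 240 240 240 185 228 246 250 249 245 235 193 169 249 248 247 246 244 241 214 142 143 160 199 211 212 212 212 213 211 115
350 192 212 211 211 212 212 219 230 239 238 237 238 238 239 240 177 230 247 249 249 245 235 191 148 246 247 245 243 241 237 211 201 211 212 211 211 211 211 211 212 211 114
```

Numbers from the crop: the bar spans columns 270–286 (centre 278) and the handle centre is at 280.5, so about 1.3 mm to correct.

To row units: -1.3 mm is -0.026, -10 mm is -0.2.

```bash
echo '[0,-0.026,0,0,0,0,-0.2,0,0,0,0,0,-0.2,0,0,0,0,0,-0.16,0,0,0,0,0,-0.12,0,0,0,0,0,0,0,0,0,0,0]' | python3 -m creep | grep -E "pos|wrist"; echo '[-0.12,0,0,0,0,0,-0.12,0,0,0,0,0,-0.12,0,0,0,0,0,0,0,0,0,0,0]' | python3 -m creep | grep -E "pos|wrist"; echo '[-0.16,0,0,0,0,0,-0.16,0,0,0,0,0,-0.06,0,0,0,0,0,0,0,0,0,0,0]' | python3 -m creep | grep -E "pos|wrist"
```

```text
tool_pos: [503.9, -300.6, 264.5]
wrist_force: [0.3, -0.1, -1.6]
tool_pos: [521.2, -304.4, 264.7]
wrist_force: [0.4, -0.3, -2.5]
tool_pos: [539.7, -308.2, 264.6]
wrist_force: [0.6, 0.6, -2.0]
```

To row units: 5 mm is 0.1, 2 mm is 0.04.

```bash
echo '[0,0,0.1,0,0,0,0,0,0.1,0,0,0,0,0,0.04,0,0,0,0,0,0,0,0,0]' | python3 -m creep| grep -E "pos|wrist"; echo '[0,0,0.02,0,0,0,0,0,0.02,0,0,0,0,0,0,0,0,0]' | python3 -m creep| grep -E "pos|wrist"; echo '[0,0,0.014,0,0,0,0,0,0,0,0,0]' | python3 -m creep | grep -E "pos|wrist"
```

```text
tool_pos: [538.7, -307.9, 251.8]
wrist_force: [-0.2, 0.6, -2.3]
tool_pos: [539.2, -308.2, 250.7]
wrist_force: [-0.6, -0.2, -2.6]
tool_pos: [539.2, -308.2, 250.0]
wrist_force: [0.1, 0.2, -2.0]
```

```bash
echo '[0,0,0.01,0,0,0,-0.1,0,0,0,0,0,-0.1,0,0,0,0,0,-0.1,0,0,0,0,0,-0.08,0,0,0,0,0,0,0,0,0,0,0]' | python3 -m creep | grep -E "pos|wrist"; for i in 1 2; do echo '[-0.02,0,0,0,0,0,-0.02,0,0,0,0,0,0,0,0,0,0,0]' | python3 -m creep | grep -E "pos|wrist"; done
```

```text
tool_pos: [558.8, -312.5, 249.9]
wrist_force: [1.7, -0.1, 0.3]
tool_pos: [559.6, -312.6, 249.9]
wrist_force: [-3.4, 0.2, 1.8]
tool_pos: [561.7, -313.0, 249.9]
wrist_force: [-3.6, 1.1, 2.6]
```

To row units: -0.7 mm is -0.014.

```bash
echo '[0,0,-0.014,0,0,0,0,0,0,0,0,0]' | python3 -m creep | grep -E "pos|wrist"; for i in 1 2 3; do echo '[-0.02,0,0,0,0,0,0,0,0,0,0,0]' | python3 -m creep | grep -E "pos|wrist"; done
```

```text
tool_pos: [561.9, -313.0, 249.9]
wrist_force: [-1.2, -0.4, 0.4]
tool_pos: [562.8, -313.1, 249.9]
wrist_force: [-1.6, 0.3, 0.9]
tool_pos: [563.8, -313.3, 249.9]
wrist_force: [-0.9, -0.0, -1.1]
tool_pos: [564.3, -313.4, 250.0]
wrist_force: [-4.1, 0.2, 0.7]
```

```bash
for i in 1 2; do echo '[-0.01,0,0,0,0,0,0,0,0,0,0,0]' | python3 -m creep | grep -E "pos|wrist"; done
```

```text
tool_pos: [564.8, -313.5, 249.9]
wrist_force: [-4.2, 1.0, 0.5]
tool_pos: [565.0, -313.5, 250.0]
wrist_force: [-5.3, 1.4, 0.8]
```

To row units: -0.5 mm is -0.01.

```bash
echo '[-0.01,0,0,0,0,0,0,0,0,0,0,0]' | python3 -m creep | grep -E "pos|wrist"; echo '[-0.008,0,0,0,0,0,0,0,0,0,0,0]' | python3 -m creep | grep -E "pos|wrist"
python3 - <<'E'
from rig import r,viewer
import cv2,pickle,numpy as np
for n in("wrist","scene"): pickle.dump(viewer.capture(n),open("mc_%s.pkl"%n,"wb"))
c=pickle.load(open("mc_wrist.pkl","rb"))
print(r.read_state()["tool_pos"],r.read_state()["time"])
for y in range(296,352,2): print(y,*c["color"][y,281], *c["color"][y,266])
E
```

```text
tool_pos: [565.2, -313.6, 250.0]
wrist_force: [-6.2, 2.3, 0.3]
tool_pos: [565.3, -313.6, 250.0]
wrist_force: [-7.2, 1.2, 1.2]
[ 565.31221209 -313.59742357  249.99363494] 23.65
296 17 46 104 18 48 105
298 20 49 105 18 48 104
300 19 48 105 20 48 105
302 18 47 104 18 47 104
304 17 45 102 18 48 105
306 20 52 115 18 47 105
308 25 69 152 20 49 105
310 23 61 135 19 48 104
312 36 107 224 18 48 104
314 40 122 238 24 66 147
316 38 121 238 44 123 238
318 41 122 239 42 124 239
320 40 122 238 42 124 239
322 41 123 238 43 125 239
324 41 123 239 42 125 239
326 38 118 235 40 120 237
328 33 96 204 32 97 207
330 24 66 146 26 71 153
332 28 84 179 30 88 188
334 34 101 211 35 102 216
336 39 113 229 40 114 230
338 42 123 237 44 124 238
340 43 125 238 46 126 239
342 43 123 238 43 126 239
344 42 122 237 43 126 239
346 39 121 237 41 124 238
348 40 121 237 45 125 239
350 40 122 237 43 124 238
```

Pixel column 281 runs blue to blue, with only the crease at row 330 and no gap, so the medium is butted at 7 N. I release it and go to the small.

```bash
echo '[0,0,0.008,0,0,0,0,0,0,0,0,0]' | python3 -m creep| grep -E "pos|wrist"; echo '[0,0,0,0,0,0,0,0,0,0,0,0,0,0,0,0,0,0,0,0,0,0,0,0,0,0,-0.3,0,0,0,0,0,-0.4,0,0,0,0,0,-0.5,0,0,-0.32,0,0,-0.4,0,0,-0.32]' | python3 -m creep 60| grep -E "pos|wrist|wid"; echo '[0,0.4,0,0,0,0,-0.02,0.8,0,0,0,0,-0.02,0.9,0,0,0,0,-0.02,0.9,0,0,0,0,-0.02,0.9,0,0,0,0,-0.02,0.9,0,0,0,0,-0.02,0.9,0,0,0,0,-0.02,0.9,0,0,0,0]' | python3 -m creep| grep -E "pos|wrist"; echo '[0,0.64,0,0,0,0,0,0.42,0,0,0,0,0,0,0,0,0,0,0,0,0,0,0,0,0,0,0,0,0,0]' | python3 -m creep 85| grep -E "time|pos|wrist"
python3 - <<'E'
from rig import r,viewer
import cv2,pickle,numpy as np
L=[]
for n in("wrist","top","scene"):
    c=viewer.capture(n);pickle.dump(c,open("s_%s.pkl"%n,"wb"));L.append(r.read_state()["tool_pos"])
print(np.mean(L,0).round(1))
np.set_printoptions(precision=0,suppress=True)
c=pickle.load(open("s_wrist.pkl","rb"));P=lambda X:((lambda q:q[:2]/q[2])(c["mtx"]@(c["R"]@np.array(X)+c["t"]))+.5)
h=cv2.cvtColor(c["color"],cv2.COLOR_RGB2HSV)
e=P([593,68.8,280]);print("exp",e)
m=((abs(h[:,:,0].astype(int)-109)<12)&(h[:,:,1]>140)&(h[:,:,2]>60))
x0=int(e[0])
for y in range(int(e[1])-24,int(e[1])+26,3):
    q=np.where(m[y,x0-45:x0+45])[0]
    print(y,(q.min()+x0-45,q.max()+x0-45,len(q)) if len(q) else None, c["color"][y,x0])
E
```

```text
tool_pos: [565.3, -313.6, 250.0]
wrist_force: [-7.5, 2.8, 1.8]
tool_pos: [567.0, -314.2, 332.9]
wrist_force: [-0.4, -0.6, -0.1]
width: 60.2
tool_pos: [588.7, 18.4, 329.4]
wrist_force: [0.8, -1.1, -0.2]
time: 25.95
tool_pos: [591.9, 67.7, 329.6]
wrist_force: [0.6, -0.9, -0.0]
[592.1  67.3 329.7]
exp [282. 233.]
209 (np.int64(263), np.int64(298), 36) [11 33 74]
212 (np.int64(263), np.int64(299), 37) [14 35 75]
215 (np.int64(262), np.int64(299), 38) [14 37 83]
218 (np.int64(262), np.int64(300), 39) [ 26  76 170]
221 (np.int64(261), np.int64(300), 40) [ 42 109 217]
224 (np.int64(261), np.int64(300), 40) [ 43 111 220]
227 (np.int64(261), np.int64(300), 40) [ 42 109 219]
230 (np.int64(261), np.int64(300), 40) [ 42 109 219]
233 (np.int64(261), np.int64(300), 40) [ 41 108 217]
236 (np.int64(261), np.int64(300), 40) [ 39 107 216]
239 (np.int64(261), np.int64(300), 40) [ 38 107 217]
242 (np.int64(261), np.int64(300), 40) [ 37 104 216]
245 (np.int64(261), np.int64(300), 40) [ 39 105 217]
248 (np.int64(263), np.int64(299), 37) [ 31  96 206]
251 None [114 113 113]
254 None [218 214 203]
257 None [217 214 202]
```

```bash
echo '[0.04,0,0.5,0,0,0,0,0,0.6,0,0,0,0,0,0.4,0,0,0,0,0,0.12,0,0,0,0,0,0,0,0,0]' | python3 -m creep| grep -E "pos|wrist"; echo '[0,0,0,0,0,0,0,0,0,0,0,0,0,0,0,0,0,0,0,0,0,0,0,0,0,0,0,0,0,0]' | python3 -m creep 20 50| grep -E "pos|wrist|fing|wid";echo '[0,0,-0.16,0,0,0,0,0,-0.14,0,0,0,0,0,0,0,0,0]' | python3 -m creep| grep -E "pos|wrist"; echo '[0.2,0,0,0,0,0,0.4,0,0,0,0,0,0.5,0,0,0,0,0,0.5,0,0,0,0,0,0,0,0,0,0,0]' | python3 -m creep
```

```text
tool_pos: [589.8, 67.8, 247.9]
wrist_force: [-0.2, -0.5, 0.6]
tool_pos: [590.6, 68.3, 249.9]
wrist_force: [-0.5, 0.9, 2.7]
width: 26.0
finger_force: 50.0
tool_pos: [590.8, 68.3, 265.3]
wrist_force: [0.1, -0.2, -0.9]
time: 27.9
tool_pos: [507.2, 72.7, 263.0]
ee_rot: [3.141, -0.003, 3.093]
wrist_force: [0.5, -0.5, -1.3]
width: 26.3
finger_force: 49.6
```

To row units: -45 mm is -0.9, -38 mm is -0.76.

```bash
echo '[0.02,-0.4,0,0,0,0,0.04,-0.7,0,0,0,0,0.06,-0.9,0,0,0,0,0.06,-0.9,0,0,0,0,0.06,-0.9,0,0,0,0,0.06,-0.9,0,0,0,0,0.06,-0.9,0,0,0,0,0.04,-0.76,0,0,0,0]' | python3 -m creep| grep -E "pos|wrist"; echo '[0.02,-0.6,0,0,0,0.32,0,-0.4,-0.02,0,0,0.32,0,0,0,0,0,0,0,0,0,0,0,0]' | python3 -m creep| grep -E "pos|wrist"
python3 look.py s2.pkl | grep -vE "^(300|306|312|322|326|334|342) "
```

```text
tool_pos: [474.2, -246.8, 263.6]
wrist_force: [0.4, -0.2, -0.7]
tool_pos: [469.6, -294.2, 264.4]
wrist_force: [-0.2, 0.2, -1.6]
[ 469.8 -293.6  264.4] [ 3.1 -0.   2.9]
off line v -0.9198008526493702 along from A -90.26290437900283
318 blue (np.int64(248), np.int64(313))
324 blue (np.int64(251), np.int64(311))
318 24 26 28 24 35 89 102 98 111 115 112 113 113 112 112 111 110 111 110 108 110 111 109 110 110 110 110 109 108 108 108 108 109 104 88 84 55 22 25 28 25 25
330 44 67 57 93 225 234 234 232 226 226 228 227 226 226 228 228 216 189 216 226 237 228 207 198 180 153 173 149 138 140 140 139 137 138 144 148 204 151 29 41 74 25
338 57 66 179 237 241 246 246 239 238 238 238 238 222 69 42 77 88 124 215 233 248 249 245 235 190 99 87 63 44 109 237 210 147 145 142 142 170 200 140 64 62 42
346 195 212 212 213 216 233 241 235 235 236 239 236 111 39 43 41 40 111 233 247 250 249 245 235 186 63 42 42 42 43 155 219 149 141 148 180 208 213 212 213 212 116
350 194 211 212 212 212 212 212 223 233 241 237 229 83 41 42 40 45 111 232 247 250 249 245 234 184 63 44 42 41 41 122 220 190 201 211 212 212 212 211 212 211 114
```

To row units: -8 mm is -0.16, -6 mm is -0.12.

```bash
echo '[0,0.018,0,0,0,0,-0.2,0,0,0,0,0,-0.2,0,0,0,0,0,-0.16,0,0,0,0,0,-0.12,0,0,0,0,0,0,0,0,0,0,0]' | python3 -m creep | grep -E "pos|wrist"; echo '[-0.12,0,0,0,0,0,-0.12,0,0,0,0,0,-0.12,0,0,0,0,0,0,0,0,0,0,0]' | python3 -m creep | grep -E "pos|wrist"; echo '[-0.1,0,0,0,0,0,-0.08,0,0,0,0,0,0,0,0.08,0,0,0,0,0,0.08,0,0,0,0,0,0,0,0,0]' | python3 -m creep | grep -E "pos|wrist"
```

```text
tool_pos: [504.1, -300.4, 264.6]
wrist_force: [-0.1, 0.6, -1.3]
tool_pos: [521.4, -304.3, 264.8]
wrist_force: [-0.1, -0.1, -1.3]
tool_pos: [529.1, -305.6, 255.5]
wrist_force: [-0.8, -0.1, -1.5]
```

```bash
echo '[-0.05,0,0.04,0,0,0,-0.05,0,0.04,0,0,0,0,0,0,0,0,0]' | python3 -m creep | grep -E "pos|wrist"; echo '[0,0,0.02,0,0,0,0,0,0.014,0,0,0,0,0,0,0,0,0]' | python3 -m creep | grep -E "pos|wrist"; for i in 1 2; do echo '[-0.02,0,0,0,0,0,0,0,0,0,0,0]' | python3 -m creep | grep -E "pos|wrist"; done
```

```text
tool_pos: [534.6, -306.9, 252.4]
wrist_force: [0.3, -0.1, -1.6]
tool_pos: [534.4, -306.9, 251.0]
wrist_force: [0.5, -0.2, -1.6]
tool_pos: [535.6, -307.2, 251.2]
wrist_force: [0.3, 0.3, -1.7]
tool_pos: [536.6, -307.4, 251.2]
wrist_force: [0.4, 0.0, -1.2]
```

```bash
echo '[0,0,0.016,0,0,0,0,0,0,0,0,0]' | python3 -m creep | grep -E "pos|wrist"; echo '[0,0,0.008,0,0,0,0,0,0,0,0,0]' | python3 -m creep | grep -E "pos|wrist"; for i in 1 2 3; do echo '[-0.02,0,0,0,0,0,0,0,0,0,0,0]' | python3 -m creep | grep -E "pos|wrist"; done
```

```text
tool_pos: [536.4, -307.3, 250.2]
wrist_force: [0.5, -0.7, -0.4]
tool_pos: [536.5, -307.4, 250.0]
wrist_force: [-0.0, -0.5, -1.5]
tool_pos: [537.6, -307.7, 250.0]
wrist_force: [-0.7, -0.6, -1.3]
tool_pos: [538.6, -307.9, 250.0]
wrist_force: [-1.2, -0.3, -0.3]
tool_pos: [539.5, -308.0, 250.0]
wrist_force: [-0.5, 0.3, -1.2]
```

```bash
for i in 1 2; do echo '[-0.02,0,0,0,0,0,0,0,0,0,0,0]' | python3 -m creep | grep -E "pos|wrist"; done;  echo '[-0.01,0,0,0,0,0,0,0,0,0,0,0]' | python3 -m creep | grep -E "pos|wrist"
```

```text
tool_pos: [540.5, -308.2, 250.0]
wrist_force: [-0.2, -0.5, -0.1]
tool_pos: [541.0, -308.4, 250.0]
wrist_force: [-2.4, 0.6, 0.1]
tool_pos: [541.0, -308.3, 250.0]
wrist_force: [-5.0, 1.5, 0.9]
```

To row units: -0.5 mm is -0.01.

```bash
echo '[-0.01,0,0,0,0,0,0,0,0,0,0,0]' | python3 -m creep | grep -E "pos|wrist"; echo '[-0.006,0,0,0,0,0,0,0,0,0,0,0]' | python3 -m creep | grep -E "pos|wrist"; python3 - <<'E'
from rig import r,viewer
c=viewer.capture("wrist")
for y in range(306,352,3): print(y,*c["color"][y,281])
E
```

```text
tool_pos: [541.1, -308.4, 250.0]
wrist_force: [-6.1, 1.7, 1.4]
tool_pos: [541.1, -308.4, 250.0]
wrist_force: [-7.6, 2.6, 3.0]
306 18 48 105
309 20 49 107
312 38 109 226
315 40 123 240
318 42 125 240
321 41 124 240
324 41 123 239
327 38 120 236
330 26 70 151
333 31 87 185
336 38 110 226
339 45 125 238
342 41 124 239
345 43 124 239
348 40 122 238
351 42 124 238
```

```bash
echo '[0,0,0,0,0,0,0,0,0,0,0,0,0,0,0,0,0,0,0,0,0,0,0,0,0,0,-0.3,0,0,0,0,0,-0.4,0,0,0,0,0,-0.5,0,0,0,0,0,-0.5,0,0,0]' | python3 -m creep 60| grep -E "pos|wrist|wid"; echo '[0.5,0,-0.2,0,0,0,0.8,0,-0.2,0,0,0,0.5,0.6,0,0,0,0,0,0.8,0,0,0,0,0,0.8,0,0,0,0,0,0.8,0,0,0,0,0,0,0,0,0,0,0,0,0,0,0,0]' | python3 -m creep
python3 - <<'E'
from rig import r,viewer
import cv2,numpy as np
k=lambda c,x,y,w,h,f:cv2.resize(c["color"][y:y+h,x:x+w,::-1],None,fx=f,fy=f,interpolation=cv2.INTER_CUBIC)
cv2.imwrite("pics/end.png",np.hstack([k(viewer.capture("top"),370,140,80,110,5),k(viewer.capture("scene"),150,265,80,110,5)]))
print(r.read_state()["time"])
E
```

```text
tool_pos: [542.8, -308.7, 337.0]
wrist_force: [0.4, -0.3, 0.4]
width: 60.0
time: 35.3
tool_pos: [486.0, -142.8, 356.3]
ee_rot: [-3.14, 0.002, 2.935]
wrist_force: [0.6, 0.4, -0.2]
width: 59.9
finger_force: 0.0
35.4
```

View pics/end.png

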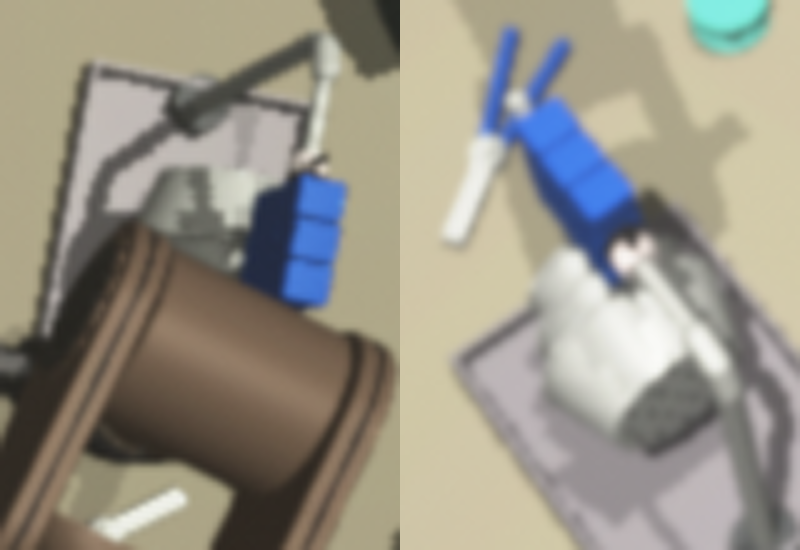

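Three blue handles hang close up against the collar, at top-view (315,190–290) and scene-view (560–610,130–200), with the bowls nested and the gripper clear. I let it settle briefly and hand in.

```bash
echo '[0,0,0,0,0,0,0,0,0,0,0,0,0,0,0,0,0,0,0,0,0,0,0,0,0,0,0,0,0,0,0,0,0,0,0,0,0,0,0,0,0,0,0,0,0,0,0,0]' | python3 -m creep | head -1; python3 -c "
from rig import r
print(r.hand_in())"
```

```text
time: 36.2
the job is handed in; nothing more can be done
None
```

The large, medium and small strainers hang nested on the storage hook, each pushed home with 7–8 N against the collar or the handle before it; I handed the job in at about 36 s, and no verdict came back.

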